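# Set up the up-looking inspection camera

### The arm

A 6-joint arm with a two-finger parallel gripper is mounted at the origin on the work surface; the furniture and walls round the work are solid. World frame = base frame: x ahead of the robot, y to its left, z up, the work surface at z = 0. Lengths are in m, angles in rad, forces in N, time in s.
With the tool pointing down it reaches from about 0.25 to 0.775 m from the base axis. Payload 4 kg.
Tool frame: the origin (TCP) lies at the very end of the fingers, on their centre line; the grasp point (between the pads) lies 19 mm behind it; z points along the fingers, y is the line along which they close (so a half turn about z gives the same grasp; the last joint's range is limited). The gripper opens to 94 mm and grips with 3 to 60 N. Pads are 16 mm wide; open, the fingers measure 119 mm over their backs; the gripper's body (75 mm by 177 mm) begins 78 mm behind the grasp point.
Start: joints at [-1.275, 0.087, 1.371, -0, 1.684, -0.103], TCP at [0.214, -0.507, 0.177] pointing down, gripper open.
Joint ranges: [-3.1, 3.1], [-0.76, 2.03], [0.27, 2.55], [-1.08, 4.22], [0.17, 2.65], [-2.57, 2.57]. Speed limits (rad/s): [2.79, 2.79, 3.14, 3.14, 3.14, 3.14].

### API

Orientations are given as a unit quaternion [x, y, z, w].
In Python, from rig import * gives the robot as it stands.
- The arm moves only by the tool play_rows, never from a script. Its argument "increments" is a list of rows, each an object with "linear": the shift along the tool's x, y, z in units of 40 mm (1.0 is 40 mm), a list of three; "twist": the turn, a rotation vector about the tool's x, y, z in units of 6 degrees (1.0 is 6 degrees), a list of three; "grip": the opening, from 0 (shut) to 1 (fully open). In form: [{"linear": [x, y, z], "twist": [wx, wy, wz], "grip": grip}, ...]. A call has 1 to 8 rows; each row shifts and turns the commanded pose from where the row before left it, along the tool's axes as they then stand; what a row does not reach is not made up. A row lasts 1/12 s, in which the tool goes at most 41.7 mm and 7.16 degrees, less where a joint would pass 70% of its speed; a pose out of reach is approached as far as the arm can. A call is refused whole if a number of a shift passes 1 or a number of a turn 1, either way. A call with a gripper value outside its range is refused whole. The fingers move at their own pace and stop on an object; the grip force is fixed at half the most. Time passes only in rows, so rows that do not move let the fingers close. It gives the time, the measured TCP pose, the force, the opening and the grip force at its end, in the units of the state.
- observe(): the state, without advancing time (a new reading comes with each control period).
- get_image(name): name is "scene" or "top"; returns a dict with "pixels" (420x560x3 uint8, blue, green, red), "camera_matrix" (3x3 intrinsics, pixels), "k1" (the pictures are not rectified: a ray, as slopes to the right and down, at radius r is drawn at 1 + k1 r^2 times it, then the intrinsics apply), "R" (3x3) and "t" (3): a world point X has camera coordinates R X + t. Camera axes: x right, y down, z forward; pixel columns grow to the right and rows downward; lengths in m; the calibration is good to about 2 mm. A picture is of the moment at which its call begins. There is no depth.
- sign_off(): hands the job in; it is judged then, once.
The state is a dict: "time_s": time; "joint_pos": joint angles; "dq": joint speeds; "effort": joint torques, N m; "tool_pos": TCP position; "orientation": TCP orientation; "ft_force": force on the tool from outside, world axes, zero at the start; "wrist_torque": the same for the moment, N m; "opening": finger opening in m; "finger_force": force on a finger pad.
Only numpy, scipy, OpenCV 4.12 (cv2) and the standard library are available. Lean on these libraries where they do the work, as an engineer would, in place of code of your own. Each camera call takes 0.05 s, during which the arm holds its last target. There are 200 camera calls.

### The job

Set up the inspection camera for the next part: turn the black feed knob, which rides on the carriage, until the carriage's red pointer lines up with the black line on the white mark block, and turn the slim silver aperture ring on the lens until its red line lines up with the orange index line on the front ring above it. Do not touch the fixed rings above and below the aperture ring, leave the other things on the bench alone, and let go when done.

Things in the scene. Friction and masses are not known exactly. Their poses are not given: they have to be found in the camera images.
- slide_base: Grey painted base plate of the camera slide, 130 x 340 x 12 mm, fixed to the bench. Origin at the centre of its underside; y axis along the slide (roughly to the robot's left), x axis away from the robot. On it a dark steel carriage 240 mm long, carrying knob, camera and lens, moves along y only.
- knob_center (a point): Centre (half-way up, on the axis) of the black round feed knob, 44 mm across, 22 mm tall, axis vertical, top 98 mm over the bench. It sits on the -y end of the carriage, 150 mm from the lens axis, on a bare 26 mm shaft above a 46 mm square grey gear housing (top 48 mm over the bench).
- feed_knob: The same knob; origin at the same point, turns about its z axis. Turned counter-clockwise seen from above it drives the carriage, and itself with it, towards the base's +y: 20 mm per radian (clockwise: back). It stays where it is left; turning it takes about 0.15 Nm. It can be gripped across its diameter from above.
- pointer_tip (a point): Tip of the red pointer on the carriage's robot-facing edge, 31 mm over the bench. It moves with the carriage. At the start it is 15 to 28 mm short of the mark line (on the -y side).
- mark_line (a point): The 3 mm wide black line on the top of the white mark block (12 x 18 x 18 mm, clamped to the base just in front of the carriage's robot-facing edge): the end of the line nearest the carriage, 30 mm over the bench. Axes as the base's. The pointer is set when its tip lies at the same y, in the base's frame, as this point.
- ring_center (a point): Centre (on the lens axis, half-way up) of the slim silver knurled aperture ring, 60 mm across, 12 mm thick, axis vertical, mid-height 92 mm over the bench. It moves with the carriage. It stands 9 mm proud of the fixed rings all round, 2 mm clear of each. Grip it across its diameter from above, fingers outside the front ring. The blue camera body below it, 46 mm square, tops out at 58 mm.
- aperture_ring (a joint): Angle of the aperture ring, rad, growing counter-clockwise seen from above; 0 when its red line is under the orange index line of the front ring. Starts between -1.2 and -0.6. Stops at -1.5 and 0.6. It stays where it is left; turning it takes about 0.06 Nm.
- ring_line (a point): Middle of the 4 mm wide, 8 mm long red line on the ring's upper face, 25.5 mm from the lens axis, 98 mm over the bench.
- index_line (a point): Outer end of the 4 mm wide orange index line on the top of the front ring, 21 mm from the lens axis, on the robot's side (-x of the base).
- front_ring: Fixed dark front ring of the lens, directly above the aperture ring, 42 mm across, 13 mm tall, from 100 to 113 mm over the bench (the top of the lens). Origin at the centre of its underside. Not to be touched.
- lower_ring: Fixed black ring of the lens directly below the aperture ring, 42 mm across over its ribs, 26 mm tall, from 58 to 84 mm over the bench. Origin at the centre of its underside. Not to be touched.
- flange: Loose grey pipe flange, 94 mm across, 20 mm tall, lying on the bench beside the slide, to the right; a bystander. Origin at the centre of its underside.
- fuses: Loose small yellow box, 47 x 62 x 26 mm, lying on the bench between robot and slide; a bystander. Origin at the centre of its underside.

How it is judged:
By the outcome, as a careful person would: the job done as asked, in the order asked, and still so for the second after the job is handed in, with the robot touching nothing.
It also fails if it takes over 48 s, if anything falls off the work surface, if the arm or the gripper's body presses on something with over 40 N, if the wrist force passes 120 N, or if a joint passes its speed limit or range.

## Working session

There is one attempt and no reset: what is moved stays moved. The work goes in short steps, Python scripts to look and compute and a tool call to move; the robot and the scene stay as the last step left them, time stands still between calls to the robot, and variables do not carry over. Pictures are saved under pics/ and viewed, at most 10 in all, crops included, and the job is handed in when it is done.

Besides the shell and the picture viewer there is one more tool, called as a command line: name --argument value ..., lists and objects as JSON in quotes. play_rows: Moves the arm, as the interface text tells. Its arguments: {"type":"object","properties":{"increments":{"type":"array"}},"required":["increments"]}

```bash
mkdir -p pics; ls; cat > h.py <<'E'
from rig import *
import numpy as np, cv2
def ray(im,u,v):
    K=im["camera_matrix"];K=np.array(K);R=np.array(im["R"]);t=np.array(im["t"])
    d=np.array([(u-K[0,2])/K[0,0],(v-K[1,2])/K[1,1]]);s=d.copy()
    for _ in range(20): s=d/(1+im["k1"]*(s@s))
    return -R.T@t, R.T@np.array([s[0],s[1],1.])
def onz(im,u,v,z):
    o,d=ray(im,u,v); return o+d*(z-o[2])/d[2]
def proj(im,X):
    c=np.array(im["R"])@np.array(X)+np.array(im["t"]);s=c[:2]/c[2];s=s*(1+im["k1"]*(s@s))
    K=np.array(im["camera_matrix"]);return K[0,0]*s[0]+K[0,2],K[1,1]*s[1]+K[1,2]
E
python3 - <<'E'
from h import *
for n in("scene","top"):
    im=get_image(n);cv2.imwrite(f"pics/{n}0.png",im["pixels"]);print(n,np.round(-np.array(im["R"]).T@im["t"],3),np.round(im["R"],2).tolist(),np.array(im["camera_matrix"])[0])
s=observe();print(s)
E
```

```text
pics
scene [0.059 0.559 0.591] [[-0.9, -0.44, -0.02], [-0.21, 0.47, -0.86], [0.39, -0.77, -0.51]] [511.2576878    0.         282.99130052]
top [ 0.322 -0.18   0.932] [[-0.01, -1.0, -0.03], [-0.99, 0.01, -0.13], [0.13, 0.03, -0.99]] [416.85678977   0.         281.27426419]
{'time_s': 0.1, 'joint_pos': array([-1.27511942e+00,  8.78544999e-02,  1.37208771e+00,  2.79854147e-05,
        1.68358412e+00, -1.03112861e-01]), 'dq': array([-0.00016882, -0.00053045, -0.00543995,  0.0018418 , -0.00022683,
        0.00167041]), 'effort': array([ 2.38374603e-03, -3.41252661e+01, -3.03301370e+01,  7.20275240e-02,
        3.04290396e-02, -9.18663818e-05]), 'tool_pos': array([ 0.21340765, -0.50632351,  0.17634362]), 'orientation': array([ 9.80185849e-01,  1.98077677e-01, -7.91043700e-05, -9.63696059e-04]), 'ft_force': array([ 0.38127313, -0.423566  , -0.47659016]), 'wrist_torque': array([-0.06131931, -0.00628338,  0.01579954]), 'finger_force': 0.0, 'opening': 0.09408838981173738}
```

View pics/scene0.png

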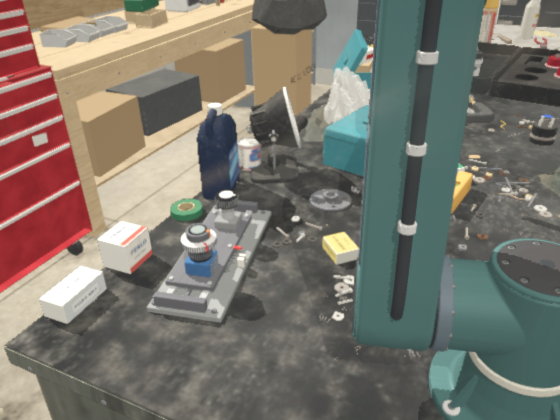

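View pics/top0.png

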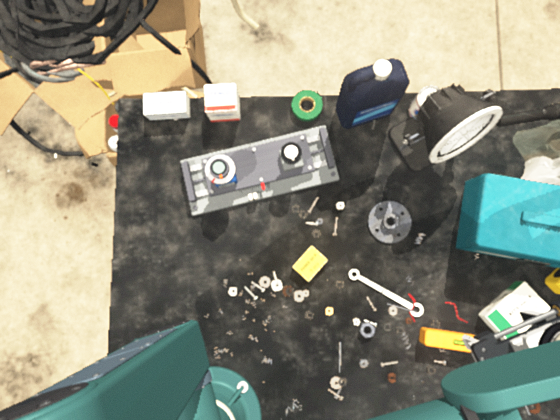

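The top view shows the lens at about (219,168), the knob at (291,152), the pointer at (263,184) and the mark block at (253,195). The scene view shows the lens at about (200,240) and the knob at (228,200). Next I'll magnify both.

```bash
python3 - <<'E'
from h import *
a=cv2.imread("pics/top0.png")[115:225,170:350];b=cv2.imread("pics/scene0.png")[180:320,145:285]
cv2.imwrite("pics/c1.png",cv2.resize(a,None,fx=4.4,fy=4.4,interpolation=cv2.INTER_CUBIC))
cv2.imwrite("pics/c2.png",cv2.resize(b,None,fx=4.2,fy=4.2,interpolation=cv2.INTER_CUBIC))
E
```

```text
(no output)
```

View pics/c1.png

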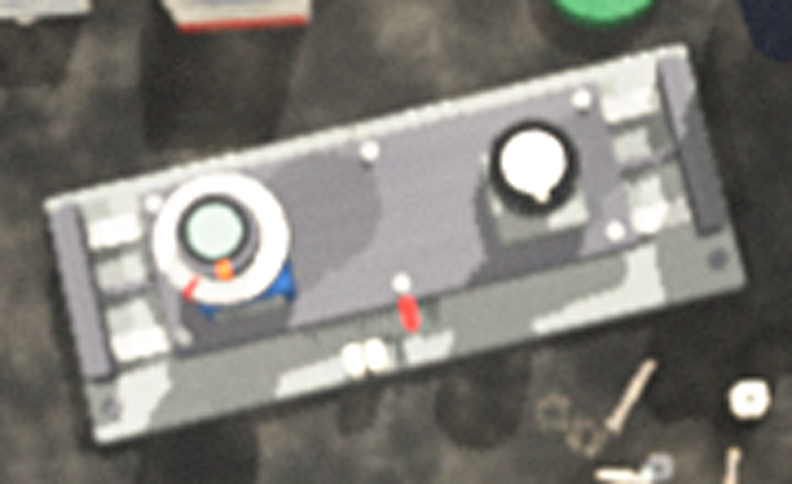

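View pics/c2.png

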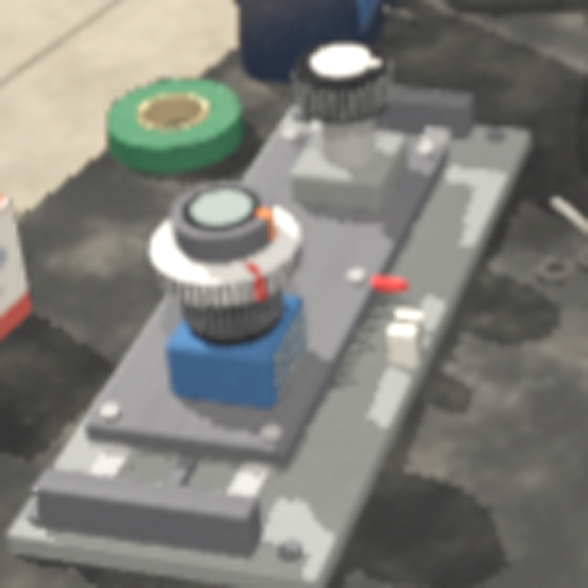

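The top crop puts the knob cap at about (532,160), the ring at (222,238), the red line at (190,290), the orange line at (224,268), the pointer tip at (413,330) and the black mark line at (365,356). The scene crop agrees with these. Next I'll measure them with masks.

```bash
cat >> h.py <<'E'
def cents(im,lo,hi,box,minA=3):
    """HSV mask, subpixel blobs in box (u0,v0,u1,v1); 4x upsampled. returns (area,u,v,pts)"""
    u0,v0,u1,v1=box;p=im["pixels"][v0:v1,u0:u1]
    p=cv2.resize(p,None,fx=4,fy=4,interpolation=cv2.INTER_CUBIC)
    m=cv2.inRange(cv2.cvtColor(p,cv2.COLOR_BGR2HSV),np.array(lo),np.array(hi))
    n,l,s,c=cv2.connectedComponentsWithStats(m);out=[]
    for i in range(1,n):
        if s[i,4]>=minA*16:
            ys,xs=np.nonzero(l==i);out.append((s[i,4]/16,u0+(c[i,0]+.5)/4-.5,v0+(c[i,1]+.5)/4-.5,np.c_[u0+(xs+.5)/4-.5,v0+(ys+.5)/4-.5]))
    return sorted(out,key=lambda o:-o[0])
E
python3 - <<'E'
from h import *
T=get_image("top");S=get_image("scene")
def show(nm,im,lo,hi,box,z):
    for a,u,v,p in cents(im,lo,hi,box)[:4]:
        print(nm,round(a,1),round(u,2),round(v,2),np.round(onz(im,u,v,z),4)[:2], "bbox",p.min(0),p.max(0))
tb=(175,118,345,220);sb=(145,180,285,320)
show("Tred",T,(0,120,120),(6,255,255),tb,.031);show("Tred",T,(174,120,120),(180,255,255),tb,.031)
show("Torange",T,(7,120,150),(18,255,255),tb,.113)
show("Twhite",T,(0,0,215),(180,60,255),tb,.098)
show("Tmark",T,(0,0,190),(180,80,255),(240,186,266,204),.030)
show("Sred",S,(0,120,120),(6,255,255),sb,.031);show("Sred",S,(174,120,120),(180,255,255),sb,.031)
show("Sorange",S,(7,120,150),(18,255,255),sb,.113)
show("Swhite",S,(0,0,215),(180,60,255),sb,.098)
show("Smark",S,(0,0,190),(180,80,255),(232,250,252,272),.030)
C=[(48,200),(685,48),(745,285),(97,440)]
W=np.array([onz(T,170+(u+.5)/4.4-.5,115+(v+.5)/4.4-.5,.012) for u,v in C]);print(np.round(W,4))
print("sides",[round(np.linalg.norm(W[i]-W[i-1]),4) for i in range(4)], "yaw",np.degrees([np.arctan2(*(W[0]-W[1])[[1,0]]),np.arctan2(*(W[3]-W[2])[[1,0]])])-90)
E
```

```text
Tred 44.4 224.61 120.09 [ 0.6416 -0.026 ] bbox [210.125 118.625] [238.625 121.625]
Tred 24.7 262.43 185.57 [ 0.4913 -0.1107] bbox [260.125 182.125] [264.375 189.375]
Tred 3.7 212.37 180.74 [0.5036 0.    ] bbox [211.375 179.125] [213.375 182.125]
Torange 11.3 220.47 175.86 [ 0.4969 -0.0325] bbox [218.875 173.625] [222.375 177.875]
Twhite 1049.2 241.66 154.48 [ 0.5442 -0.0732] bbox [180.625 125.625] [324.875 183.125]
Twhite 170.1 309.38 181.49 [ 0.4858 -0.2113] bbox [290.875 170.875] [320.125 189.625]
Twhite 157.2 290.75 151.57 [ 0.5487 -0.1741] bbox [283.875 144.625] [297.625 159.875]
Twhite 140.1 246.65 197.89 [ 0.4537 -0.0836] bbox [232.625 191.625] [258.625 204.125]
Tmark 130.3 249.43 196.98 [ 0.4664 -0.0819] bbox [239.625 191.375] [259.125 203.375]
Tmark 27.1 263.72 193.2 [ 0.4744 -0.1134] bbox [261.375 185.625] [265.375 197.125]
Sred 33.8 148.02 254.91 [ 0.629  -0.0179] bbox [144.625 250.125] [151.625 260.125]
Sred 23.6 237.01 247.25 [ 0.4913 -0.1072] bbox [233.375 245.375] [241.125 248.875]
Sred 9.6 206.52 248.46 [ 0.5416 -0.08  ] bbox [205.375 245.875] [207.625 251.125]
Sorange 5.9 207.2 230.47 [ 0.4989 -0.0309] bbox [205.375 229.125] [208.875 232.125]
Swhite 1217.8 168.31 199.51 [ 0.6412 -0.1096] bbox [144.625 179.625] [200.125 229.375]
Swhite 240.1 153.25 185.6 [ 0.7037 -0.143 ] bbox [144.625 179.625] [169.875 197.625]
Swhite 132.3 189.27 242.09 [ 0.5207 -0.007 ] bbox [180.375 232.375] [204.125 247.375]
Swhite 80.1 225.98 193.94 [ 0.5509 -0.1743] bbox [218.875 190.625] [234.125 197.375]
Smark 115.4 242.23 258.01 [ 0.4662 -0.0831] bbox [236.375 250.375] [249.875 266.625]
Smark 21.6 238.46 269.7 [ 0.455  -0.0503] bbox [235.125 267.125] [241.625 271.375]
[[ 0.5561  0.0769  0.012 ]
 [ 0.6313 -0.2527  0.012 ]
 [ 0.5065 -0.2805  0.012 ]
 [ 0.4311  0.0493  0.012 ]]
sides [np.float64(0.1281), np.float64(0.338), np.float64(0.1279), np.float64(0.3383)] yaw [12.85139118 12.87952308]
```

```bash
cat >> h.py <<'E'
yaw=np.radians(12.86);B0=np.array([.5313,-.1018]);ex=np.array([np.cos(yaw),np.sin(yaw)]);ey=np.array([-np.sin(yaw),np.cos(yaw)])
def b2w(x,y): return B0+x*ex+y*ey
def w2b(p): d=np.asarray(p)[:2]-B0; return np.array([d@ex,d@ey])
def patch(im,x,y,z):
    uv=np.array([[proj(im,[*b2w(a,b),z]) for b in y] for a in x],np.float32)
    return cv2.remap(im["pixels"],uv[...,0],uv[...,1],cv2.INTER_CUBIC)
E
python3 - <<'E'
from h import *
T=get_image("top");S=get_image("scene")
for n,im in(("T",T),("S",S)):
    y=np.arange(.04,-.05,-.0005);x=np.arange(-.03,-.08,-.0005)
    P=patch(im,x,y,.0305)
    cv2.imwrite(f"pics/p{n}.png",P)
    h=cv2.cvtColor(P,cv2.COLOR_BGR2HSV)
    m=((h[...,0]<8)|(h[...,0]>172))&(h[...,1]>110)&(h[...,2]>110)
    i,j=np.nonzero(m);ok=y[j]<.02;i,j=i[ok],j[ok]
    print(n,"pointer x",x[i].min(),x[i].max(),"y",y[j].mean(),"tip y",y[j][x[i]<x[i].min()+.003].mean(), "near", y[j][x[i]>x[i].max()-.003].mean())
    g=P.mean(2)
    for xx in np.arange(-.045,-.07,-.002):
        k=np.argmin(abs(x-xx));print(round(xx,3),g[k][(y<.021)&(y>-.011)][::2].astype(int))
pass
a=cv2.imread("pics/pT.png");b=cv2.imread("pics/pS.png")
cv2.imwrite("pics/p.png",cv2.resize(np.vstack([a,b]),None,fx=3,fy=3,interpolation=cv2.INTER_NEAREST))
print("knob",w2b(onz(T,290.75,151.57,.098)),w2b(onz(S,225.98,193.94,.098)))
print("ring",w2b(onz(T,170+222/4.4-.4,115+238/4.4-.4,.098)),"front",w2b(onz(T,170+215/4.4-.4,115+230/4.4-.4,.113)),w2b(onz(S,145+222/4.2-.4,180+207/4.2-.4,.113)))
print("redline",w2b(onz(T,212.37,180.74,.098)),"idx mid",w2b(onz(T,220.47,175.86,.113)))
print("y",y[(y<.021)&(y>-.011)][::2])
E
```

```text
T pointer x -0.05000000000000002 -0.0325 y 0.0002288135593219994 tip y 0.00034999999999996563 near 0.00046825396825393397
-0.045 [158 159 160 161 160 160 162 164 165 164 163 162 162 160 160 166 173 172
 161 149 142 142 149 161 174 181 176 163 149 140 134 127]
-0.047 [153 156 158 157 155 153 154 157 159 159 160 161 161 160 158 158 161 162
 160 150 143 144 151 164 173 177 172 161 151 146 141 136]
-0.049 [184 181 173 159 147 140 140 140 142 144 146 148 150 152 153 151 153 156
 160 159 156 157 162 164 165 164 163 160 157 154 151 149]
-0.051 [251 249 236 214 182 151 132 124 126 127 131 135 136 138 139 140 146 151
 159 165 168 167 166 164 160 157 156 156 156 156 156 155]
-0.053 [255 254 255 252 222 184 151 140 134 131 129 127 128 133 137 149 160 172
 180 186 193 194 193 188 178 166 158 155 157 158 159 160]
-0.055 [255 255 255 255 246 224 197 180 164 159 147 134 130 140 158 182 200 216
 218 221 223 223 223 218 206 192 180 177 180 186 194 192]
-0.057 [255 255 255 254 252 240 219 197 187 183 162 143 139 150 176 204 226 235
 233 234 233 234 234 232 226 220 215 213 214 219 224 223]
-0.059 [255 
[... 2759 characters left out ...]
 [ 0.00299139 -0.07504447]
ring [0.00036386 0.07475173] front [0.00079173 0.07520909] [0.00222215 0.07499948]
redline [-0.02046798  0.09542351] idx mid [-0.01817703  0.07520075]
y [ 2.10000000e-02  2.00000000e-02  1.90000000e-02  1.80000000e-02
  1.70000000e-02  1.60000000e-02  1.50000000e-02  1.40000000e-02
  1.30000000e-02  1.20000000e-02  1.10000000e-02  1.00000000e-02
  9.00000000e-03  8.00000000e-03  7.00000000e-03  6.00000000e-03
  5.00000000e-03  4.00000000e-03  3.00000000e-03  2.00000000e-03
  1.00000000e-03 -3.46944695e-17 -1.00000000e-03 -2.00000000e-03
 -3.00000000e-03 -4.00000000e-03 -5.00000000e-03 -6.00000000e-03
 -7.00000000e-03 -8.00000000e-03 -9.00000000e-03 -1.00000000e-02]
```

View pics/p.png

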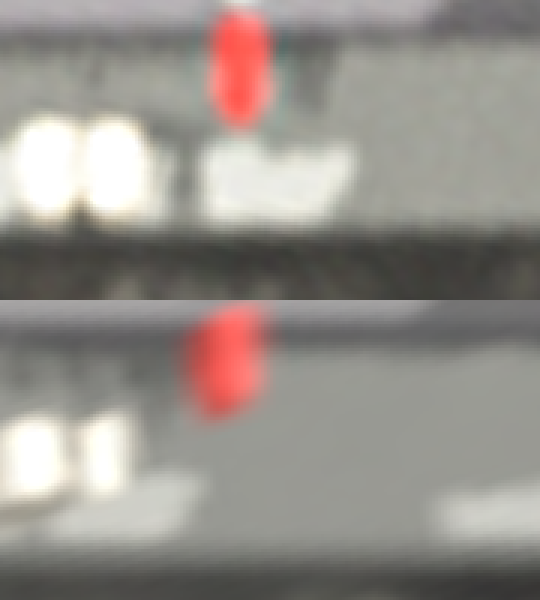

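The rectified patches put the black mark line at y_base ≈ +26.7 mm and the pointer tip at ≈ +0.3 mm in the top view, which is nearly vertical and so the better one. That gap of about 26.4 mm is in the stated range, so the knob must turn about 1.32 rad counter-clockwise. The measured knob-to-lens spacing is 150 mm, as given. Next is the approach plan.

```bash
cat >> h.py <<'E'
from scipy.spatial.transform import Rotation as Ro
def tang(q): yv=Ro.from_quat(q).apply([0,1,0]); return np.degrees(np.arctan2(yv[1],yv[0]))
def plan(targets,grip,start=None,n=None,show=True):
    """targets: list of (x,y,z,tool-y deg); vertical tool; prints rounded rows with carried error"""
    s=observe()
    p,a=(s["tool_pos"].copy(),tang(s["orientation"])) if start is None else start
    p=np.array(p,float);rows=[]
    for T in targets:
        q=np.array(T[:3]);da=(T[3]-a+180)%360-180;d=np.linalg.norm(q-p)
        k=n or int(np.ceil(max(d/.038,abs(da)/5.9,1)));p0,a0=p.copy(),a
        for i in range(1,k+1):
            w=p0+(q-p0)*i/k-p;c=np.radians(a);yv=np.array([np.cos(c),np.sin(c),0]);xv=np.array([-np.sin(c),np.cos(c),0])
            L=np.round(np.array([w@xv,w@yv,-w[2]])/.04,2);tw=round(-(a0+da*i/k-a)/6,2)
            p=p+.04*(L[0]*xv+L[1]*yv-L[2]*np.array([0,0,1]));a-=tw*6
            rows.append((L.tolist(),tw,grip))
    if show:
        for i,r in enumerate(rows): print(i+1,r)
    print("end",np.round(p,4),round(a,2));return p,a
E
python3 - <<'E'
from h import *
s=observe();print(Ro.from_quat(s["orientation"]).as_matrix().round(3),tang(s["orientation"]))
k=b2w(.0012,-.0747);print("knob",k,"lens",b2w(.0012,.0753))
e=plan([(.25,-.25,.18,-40),(*k,.18,-25)],.7)
plan([(*k,.072,-25)],.7,start=e)
E
```

```text
[[ 0.922  0.388 -0.   ]
 [ 0.388 -0.922  0.001]
 [ 0.    -0.001 -1.   ]] -67.14996757336347
knob [ 0.54909585 -0.1743592 ] lens [ 0.51571041 -0.02812168]
1 ([0.48, -0.79, -0.01], np.float64(-0.65), 0.7)
2 ([0.53, -0.76, -0.01], np.float64(-0.64), 0.7)
3 ([0.57, -0.73, -0.01], np.float64(-0.65), 0.7)
4 ([0.63, -0.68, -0.01], np.float64(-0.65), 0.7)
5 ([0.67, -0.64, -0.01], np.float64(-0.64), 0.7)
6 ([0.71, -0.59, -0.01], np.float64(-0.65), 0.7)
7 ([0.76, -0.54, -0.02], np.float64(-0.64), 0.7)
8 ([0.69, 0.5, 0.0], np.float64(-0.28), 0.7)
9 ([0.68, 0.52, 0.0], np.float64(-0.28), 0.7)
10 ([0.67, 0.54, 0.0], np.float64(-0.27), 0.7)
11 ([0.65, 0.56, 0.0], np.float64(-0.28), 0.7)
12 ([0.63, 0.58, 0.0], np.float64(-0.28), 0.7)
13 ([0.61, 0.6, 0.0], np.float64(-0.28), 0.7)
14 ([0.6, 0.61, 0.0], np.float64(-0.28), 0.7)
15 ([0.58, 0.63, 0.0], np.float64(-0.28), 0.7)
16 ([0.56, 0.65, 0.0], np.float64(-0.27), 0.7)
end [ 0.549  -0.1743  0.1802] -25.03
1 ([-0.0, 0.0, 0.9], np.float64(-0.0), 0.7)
2 ([-0.0, 0.0, 0.9], np.float64(-0.0), 0.7)
3 ([-0.0, 0.0, 0.9], np.float64(-0.0), 0.7)
end [ 0.549  -0.1743  0.0722] -25.03
```

play_rows --increments '[{"linear": [0.48, -0.79, 0], "twist": [0, 0, -0.65], "grip": 0.7}, {"linear": [0.53, -0.76, 0], "twist": [0, 0, -0.65], "grip": 0.7}, {"linear": [0.57, -0.73, 0], "twist": [0, 0, -0.65], "grip": 0.7}, {"linear": [0.63, -0.68, 0], "twist": [0, 0, -0.65], "grip": 0.7}, {"linear": [0.67, -0.64, 0], "twist": [0, 0, -0.65], "grip": 0.7}, {"linear": [0.71, -0.59, 0], "twist": [0, 0, -0.65], "grip": 0.7}, {"linear": [0.76, -0.54, 0], "twist": [0, 0, -0.65], "grip": 0.7}]'

```text
time_s: 0.88
tool_pos: [0.2497, -0.2483, 0.1773]
orientation: [0.905, 0.425, 0.0, 0.0]
ft_force: [0.2, 0.7, 0.3]
opening: 0.0661
finger_force: 0.0
```

play_rows --increments '[{"linear": [0.69, 0.5, 0], "twist": [0, 0, -0.28], "grip": 0.7}, {"linear": [0.68, 0.52, 0], "twist": [0, 0, -0.28], "grip": 0.7}, {"linear": [0.67, 0.54, 0], "twist": [0, 0, -0.28], "grip": 0.7}, {"linear": [0.65, 0.56, 0], "twist": [0, 0, -0.28], "grip": 0.7}, {"linear": [0.63, 0.58, 0], "twist": [0, 0, -0.28], "grip": 0.7}, {"linear": [0.61, 0.6, 0], "twist": [0, 0, -0.28], "grip": 0.7}, {"linear": [0.6, 0.61, 0], "twist": [0, 0, -0.28], "grip": 0.7}]'

```text
time_s: 1.47
tool_pos: [0.4837, -0.1896, 0.1773]
orientation: [0.857, 0.515, -0.0, 0.0]
ft_force: [-0.8, -0.9, 0.4]
opening: 0.0658
finger_force: 0.0
```

```bash
python3 - <<'E'
from h import *
s=observe();print(s["time_s"],s["tool_pos"],tang(s["orientation"]),s["ft_force"],s["opening"])
T=get_image("top");cv2.imwrite("pics/t2.png",T["pixels"])
k=b2w(.0012,-.0747)
plan([(*k,.18,-25),(*k,.072,-25)],.7)
E
```

```text
1.4667 [ 0.48372383 -0.18955619  0.17734463] -27.980474979139046 [-0.81967861 -0.92510182  0.41399755] 0.06576166566032822
1 ([0.5, 0.59, -0.05], np.float64(-0.23), 0.7)
2 ([0.49, 0.61, -0.05], np.float64(-0.23), 0.7)
3 ([-0.0, -0.0, 0.9], np.float64(0.0), 0.7)
4 ([-0.0, -0.0, 0.9], np.float64(0.0), 0.7)
5 ([-0.0, -0.01, 0.9], np.float64(0.0), 0.7)
end [ 0.549  -0.1741  0.0718] -24.97
```

play_rows --increments '[{"linear": [0.5, 0.6, 0], "twist": [0, 0, -0.25], "grip": 0.7}, {"linear": [0.5, 0.6, 0], "twist": [0, 0, -0.25], "grip": 0.7}, {"linear": [0, 0, 0.5], "twist": [0, 0, 0], "grip": 0.7}, {"linear": [0, 0, 0], "twist": [0, 0, 0], "grip": 0.7}]'

```text
time_s: 1.85
tool_pos: [0.5423, -0.1757, 0.1532]
orientation: [0.843, 0.537, -0.002, -0.003]
ft_force: [-0.8, -0.3, -1.2]
opening: 0.0658
finger_force: 0.0
```

```bash
python3 - <<'E'
from h import *
k=b2w(.0012,-.0747)
s=observe();print(s["tool_pos"]-[*k,0],s["time_s"])
plan([(*k,.070,-25)],.7)
S=get_image("scene");cv2.imwrite("pics/s2.png",cv2.resize(S["pixels"][120:300,140:320],None,fx=3,fy=3))
E
```

```text
[-0.00681668 -0.00131804  0.1531931 ] 1.85
1 ([0.03, 0.05, 0.69], np.float64(0.0), 0.7)
2 ([0.04, 0.04, 0.7], np.float64(0.0), 0.7)
3 ([0.03, 0.05, 0.69], np.float64(0.0), 0.7)
end [ 0.549  -0.1744  0.07  ] -25.0
```

View pics/s2.png

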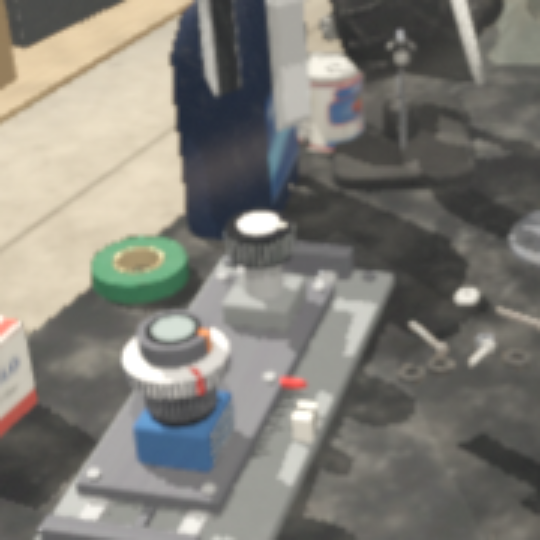

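The scene crop shows the fingers hanging clear above the knob (knob at about (258,235) in the crop), with the bottle behind them and no contact. I'll correct the remaining 7 mm before going down.

play_rows --increments '[{"linear": [0.1, 0.14, 0.2], "twist": [0, 0, 0], "grip": 0.7}, {"linear": [0, 0, 0], "twist": [0, 0, 0], "grip": 0.7}, {"linear": [0, 0, 0], "twist": [0, 0, 0], "grip": 0.7}]'

```text
time_s: 2.15
tool_pos: [0.5495, -0.1759, 0.1497]
orientation: [0.844, 0.536, 0.0, 0.0]
ft_force: [-1.0, 0.3, 0.8]
opening: 0.0656
finger_force: 0.0
```

```bash
python3 - <<'E'
from h import *
k=b2w(.0012,-.0747)
s=observe();print(s["tool_pos"]-[*k,0],s["time_s"],s["joint_pos"],s["dq"].round(3),s["ft_force"],Ro.from_quat(s["orientation"]).as_matrix()[:,2])
plan([(*k,.070,-25)],.7)
E
```

```text
[ 0.00045134 -0.00152107  0.14965698] 2.15 [-4.07934497e-01  1.53993435e-01  1.35154865e+00 -9.20197457e-05
  1.63590818e+00  3.05799226e-02] [-0.001 -0.009 -0.01  -0.002  0.004 -0.001] [-1.0324829   0.26131245  0.78690187] [ 9.42772835e-05 -1.40777805e-04 -9.99999986e-01]
1 ([0.01, -0.01, 0.66], np.float64(-0.01), 0.7)
2 ([0.01, -0.01, 0.67], np.float64(-0.0), 0.7)
3 ([0.01, -0.01, 0.66], np.float64(-0.01), 0.7)
end [ 0.549  -0.1743  0.0701] -25.01
```

play_rows --increments '[{"linear": [0.02, -0.02, 0.7], "twist": [0, 0, 0], "grip": 0.7}, {"linear": [0.01, -0.01, 0.7], "twist": [0, 0, 0], "grip": 0.7}, {"linear": [0, 0, 0.6], "twist": [0, 0, 0], "grip": 0.7}, {"linear": [0, 0, 0], "twist": [0, 0, 0], "grip": 0.7}, {"linear": [0, 0, 0], "twist": [0, 0, 0], "grip": 0.7}]'

```text
time_s: 2.57
tool_pos: [0.5483, -0.174, 0.069]
orientation: [0.844, 0.536, -0.001, -0.001]
ft_force: [0.1, -0.2, 0.1]
opening: 0.0657
finger_force: 0.0
```

play_rows --increments '[{"linear": [0, 0, 0], "twist": [0, 0, 0], "grip": 0.45}, {"linear": [0, 0, 0], "twist": [0, 0, 0], "grip": 0.4}, {"linear": [0, 0, 0], "twist": [0, 0, 0], "grip": 0.3}, {"linear": [0, 0, 0], "twist": [0, 0, 0], "grip": 0.3}, {"linear": [0, 0, 0], "twist": [0, 0, 0], "grip": 0.3}]'

```text
time_s: 2.98
tool_pos: [0.5499, -0.1743, 0.0705]
orientation: [0.844, 0.537, 0.001, 0.001]
ft_force: [0.1, 0.5, -0.3]
opening: 0.0358
finger_force: 0.0
```

```bash
cat >> h.py <<'E'
def gap(im):
    y=np.arange(.045,-.05,-.0005);x=np.arange(-.032,-.08,-.0005);P=patch(im,x,y,.0305);h=cv2.cvtColor(P,cv2.COLOR_BGR2HSV)
    m=((h[...,0]<8)|(h[...,0]>172))&(h[...,1]>110)&(h[...,2]>110);i,j=np.nonzero(m)
    return x[i].min(),y[j].mean(),y[j][x[i]<x[i].min()+.004].mean()
E
python3 - <<'E'
from h import *
k=b2w(.0012,-.0747)
s=observe();print(s["tool_pos"]-[*k,0],s["opening"],s["ft_force"],s["wrist_torque"],s["finger_force"]);p,a=s["tool_pos"],tang(s["orientation"])
print(gap(get_image("top")))
th=72.;D=np.radians(th)*.02
W=[(p[0]+ey[0]*D*i/15,p[1]+ey[1]*D*i/15,p[2],a+th*i/15) for i in range(1,16)]
plan(W,.3,n=1)
E
```

```text
[8.36056348e-04 6.08375122e-05 7.05180815e-02] 0.03582402345418728 [ 0.05547604  0.46895264 -0.27960167] [-0.07791388 -0.07086906  0.0094826 ] 0.0Traceback (most recent call last):
  File "<stdin>", line 4, in <module>
  File "h.py", line 50, in gap
    return x[i].min(),y[j].mean(),y[j][x[i]<x[i].min()+.004].mean()
           ~~~~~~~~^^
    return umr_minimum(a, axis, None, out, keepdims, initial, where)
ValueError: zero-size array to reduction operation minimum which has no identity
```

```bash
python3 - <<'E'
from h import *
s=observe();print(s["opening"],s["finger_force"],s["tool_pos"])
S=get_image("scene")["pixels"][130:320,130:320];T=get_image("top")["pixels"][90:280,180:370]
cv2.imwrite("pics/m3.png",cv2.resize(np.hstack([S,T]),None,fx=2.1,fy=2.1,interpolation=cv2.INTER_CUBIC))
E
```

```text
0.032007481619072825 1.7037057084101548 [ 0.54967925 -0.1742195   0.07018316]
```

View pics/m3.png

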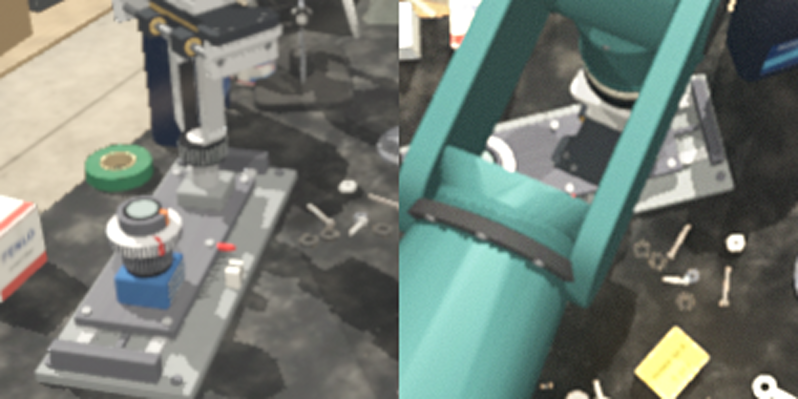

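The left panel (scene) shows both fingers, at about (185,100) and (210,105), ending at or behind the knob top at (205,140), and they are closing without force. The knob is not between them. I'll check where the TCP projects in the picture.

```bash
python3 - <<'E'
from h import *
s=observe();S=get_image("scene");p=s["tool_pos"];R=Ro.from_quat(s["orientation"]).as_matrix()
f=lambda X:tuple(((np.array(proj(S,X))-130)*2.1).round().astype(int).tolist())
print(s["opening"],s["finger_force"],s["ft_force"],"tcp",f(p),"tips",f(p+R[:,1]*.018),f(p-R[:,1]*.018),"60 up",f(p-R[:,2]*.06+R[:,1]*.018),f(p-R[:,2]*.06-R[:,1]*.018))
c=S["pixels"][160:230,190:270]
k=b2w(.0012,-.0747);print("knob top",f([*k,.098]),"knob mid",f([*k,.087]))
o=cv2.resize(c,None,fx=7,fy=7,interpolation=cv2.INTER_CUBIC)
for X,col in((p+R[:,1]*.016,(0,0,255)),(p-R[:,1]*.016,(0,255,0)),([*k,.098],(255,0,255))):
    u,v=proj(S,X);cv2.circle(o,(int((u-190)*7),int((v-160)*7)),4,col,-1)
cv2.imwrite("pics/m4.png",o)
E
```

```text
0.028719578028254263 2.2434924454864813 [-0.93617337  0.79176102  3.1337528 ] tcp (205, 160) tips (195, 153) (216, 168) 60 up (190, 97) (211, 111)
knob top (203, 135) knob mid (204, 145)
```

View pics/m4.png

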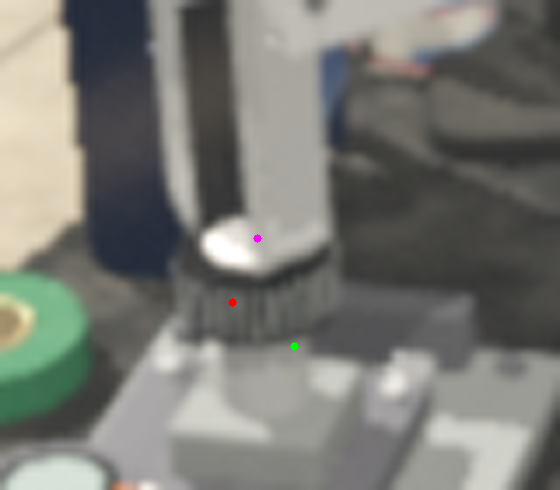

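The crop shows the near finger covering the right half of the white cap, with its tip ending at (290,262), on the knob's top face. The projected TCP is at about (294,346). So the real fingertips look about 28 mm higher than the reported TCP, and the fingers closed above the knob. I'll back up and measure that offset from picture differences.

play_rows --increments '[{"linear": [0, 0, -0.7], "twist": [0, 0, 0], "grip": 0.3}, {"linear": [0, 0, -0.7], "twist": [0, 0, 0], "grip": 0.3}, {"linear": [0, 0, 0], "twist": [0, 0, 0], "grip": 0.3}, {"linear": [0, 0, 0], "twist": [0, 0, 0], "grip": 0.3}]'

```text
time_s: 3.52
tool_pos: [0.5507, -0.1746, 0.1275]
orientation: [0.844, 0.537, 0.001, 0.002]
ft_force: [0.5, 0.3, 0.4]
opening: 0.0283
finger_force: 0.0
```

```bash
python3 - <<'E'
from h import *
s=observe();np.save("s1.npy",np.r_[s["tool_pos"],s["orientation"],s["opening"]]);S=get_image("scene");cv2.imwrite("pics/d1.png",S["pixels"])
print(s["tool_pos"],s["opening"],s["ft_force"],s["finger_force"])
E
```

```text
[ 0.55074383 -0.17464497  0.12748685] 0.028260687860733005 [0.52699138 0.27435242 0.44549605] 0.0
```

play_rows --increments '[{"linear": [0, 0, -0.9], "twist": [0, 0, 0], "grip": 0.3}, {"linear": [0, 0, -0.9], "twist": [0, 0, 0], "grip": 0.3}, {"linear": [0, 0, 0], "twist": [0, 0, 0], "grip": 0.3}, {"linear": [0, 0, 0], "twist": [0, 0, 0], "grip": 0.3}]'

```text
time_s: 3.9
tool_pos: [0.5501, -0.1744, 0.1985]
orientation: [0.844, 0.537, 0.001, 0.001]
ft_force: [-0.8, -0.1, -0.9]
opening: 0.0283
finger_force: 0.0
```

```bash
python3 - <<'E'
from h import *
S=get_image("scene");a=cv2.imread("pics/d1.png").astype(int);b=S["pixels"].astype(int)
m=(abs(a-b).max(2)>40).astype(np.uint8);m=cv2.morphologyEx(m,cv2.MORPH_OPEN,np.ones((2,2)))
d=np.load("s1.npy");p=d[:3];R=Ro.from_quat(d[3:7]).as_matrix();h=d[7]/2
print("tool z axis",R[:,2],"opening",d[7])
for sg in(1,-1):
    for e in (0,.028): print(sg,e,[np.round(proj(S,p+R[:,1]*sg*(h+t)+R[:,0]*w-R[:,2]*e),1).tolist() for t in(0,.0125) for w in(-.008,.008)])
for u in range(205,250,2):
    v=np.nonzero(m[100:260,u])[0]; print(u,100+v.max() if len(v) else None,end="; ")
cv2.imwrite("pics/d2.png",S["pixels"])
t=observe()["tool_pos"];print(t)
E
```

```text
tool z axis [ 0.0044812  -0.00198391 -0.99998799] opening 0.028260687860733005
1 0 [[224.5, 176.8], [217.5, 179.3], [221.0, 174.5], [214.1, 177.0]]
1 0.028 [[223.4, 163.9], [216.4, 166.3], [219.8, 161.8], [212.9, 164.1]]
-1 0 [[232.6, 182.0], [225.6, 184.6], [236.2, 184.4], [229.2, 187.0]]
-1 0.028 [[231.6, 169.0], [224.5, 171.5], [235.3, 171.3], [228.2, 173.8]]
205 118; 207 118; 209 137; 211 160; 213 165; 215 166; 217 131; 219 131; 221 145; 223 166; 225 173; 227 172; 229 171; 231 170; 233 169; 235 167; 237 136; 239 119; 241 119; 243 118; 245 117; 247 130; 249 131; [ 0.5491406  -0.17394985  0.19637266]
```

The picture differences put the finger bottoms at v≈173 (near) and v≈166 (far). A tip about 28 mm above the reported TCP predicts this well in v, and the sideways position agrees too. So the true tip z is the reported z plus 0.028. I'll open and go down to a reported z of about 0.042.

play_rows --increments '[{"linear": [0, 0, 0], "twist": [0, 0, 0], "grip": 0.7}, {"linear": [0, 0, 0], "twist": [0, 0, 0], "grip": 0.7}, {"linear": [0, 0, 0.6], "twist": [0, 0, 0], "grip": 0.7}, {"linear": [0, 0, 0.8], "twist": [0, 0, 0], "grip": 0.7}, {"linear": [0, 0, 0], "twist": [0, 0, 0], "grip": 0.7}, {"linear": [0, 0, 0], "twist": [0, 0, 0], "grip": 0.7}, {"linear": [0, 0, 0], "twist": [0, 0, 0], "grip": 0.7}]'

```text
time_s: 4.53
tool_pos: [0.5494, -0.1741, 0.1418]
orientation: [0.844, 0.537, -0.0, -0.0]
ft_force: [0.2, -0.5, 0.6]
opening: 0.0658
finger_force: 0.0
```

```bash
python3 - <<'E'
from h import *
k=b2w(.0012,-.0747)
for i in range(4):
    s=observe();print(s["time_s"],s["tool_pos"]-[*k,0],s["opening"],s["ft_force"]);get_image("scene")
plan([(*k,.042,-25)],.7)
E
```

```text
4.5333 [0.0003477  0.00025625 0.14175878] 0.06576045135245172 [ 0.21215226 -0.5044298   0.59089918]
4.5833 [ 1.06656850e-03 -3.46210093e-05  1.42997613e-01] 0.06559843934790237 [ 0.53081903 -0.19367497  0.69941271]
4.6333 [ 0.00137961 -0.00016555  0.14357475] 0.06608713702593723 [-0.18329509 -0.08251359 -0.17526496]
4.6833 [ 0.00143979 -0.00021638  0.14371833] 0.06574638464823425 [-0.55997841 -0.37227527  0.53432511]
1 ([-0.0, -0.01, 0.85], np.float64(-0.0), 0.7)
2 ([-0.01, -0.01, 0.84], np.float64(-0.01), 0.7)
3 ([-0.0, -0.01, 0.85], np.float64(-0.0), 0.7)
end [ 0.5492 -0.1744  0.042 ] -25.03
```

play_rows --increments '[{"linear": [0, -0.02, 0.5], "twist": [0, 0, 0], "grip": 0.7}, {"linear": [0, -0.01, 0.5], "twist": [0, 0, 0], "grip": 0.7}, {"linear": [0, 0, 0.5], "twist": [0, 0, 0], "grip": 0.7}, {"linear": [0, 0, 0], "twist": [0, 0, 0], "grip": 0.7}]'

```text
time_s: 5.07
tool_pos: [0.546, -0.1726, 0.0779]
orientation: [0.844, 0.537, -0.002, -0.003]
ft_force: [-0.6, 0.9, -1.0]
opening: 0.0659
finger_force: 0.0
```

play_rows --increments '[{"linear": [0, 0, 0.5], "twist": [0, 0, 0], "grip": 0.7}, {"linear": [0, 0, 0.5], "twist": [0, 0, 0], "grip": 0.7}, {"linear": [0, 0, 0], "twist": [0, 0, 0], "grip": 0.7}, {"linear": [0, 0, 0], "twist": [0, 0, 0], "grip": 0.7}]'

```text
time_s: 5.4
tool_pos: [0.5482, -0.1735, 0.0419]
orientation: [0.844, 0.537, -0.0, -0.0]
ft_force: [-0.2, 0.4, 0.1]
opening: 0.066
finger_force: 0.0
```

play_rows --increments '[{"linear": [0, 0, 0], "twist": [0, 0, 0], "grip": 0.4}, {"linear": [0, 0, 0], "twist": [0, 0, 0], "grip": 0.4}, {"linear": [0, 0, 0], "twist": [0, 0, 0], "grip": 0.3}, {"linear": [0, 0, 0], "twist": [0, 0, 0], "grip": 0.3}, {"linear": [0, 0, 0], "twist": [0, 0, 0], "grip": 0.3}]'

```text
time_s: 5.82
tool_pos: [0.548, -0.1734, 0.0429]
orientation: [0.844, 0.537, -0.0, 0.0]
ft_force: [-2.6, 1.5, 6.3]
opening: 0.0436
finger_force: 30.0
```

The knob is gripped (opening 43.6 mm, 30 N). Next is the turning plan.

```bash
python3 - <<'E'
from h import *
s=observe();p,a=s["tool_pos"],tang(s["orientation"]);S=get_image("scene");print(a,p,gap(S),s["ft_force"],s["wrist_torque"],w2b(p))
N=15;th=75.;D=np.radians(th)*.02
W=[(p[0]+ey[0]*D*i/N,p[1]+ey[1]*D*i/N,p[2],a+th*i/N) for i in range(1,N+1)]
plan(W,.3,n=1)
E
```

```text
-25.086540067376042 [ 0.54803675 -0.17342396  0.04288132] (np.float64(-0.048500000000000015), np.float64(0.0028201267828842714), np.float64(0.0032714285714285324)) [-2.64937035  1.5061646   6.29170572] [0.33544908 0.75766299 0.03844709] [ 0.00037563 -0.07355249]
1 ([0.03, -0.03, -0.0], np.float64(-0.83), 0.3)
2 ([0.04, -0.02, -0.0], np.float64(-0.84), 0.3)
3 ([0.04, -0.02, -0.0], np.float64(-0.83), 0.3)
4 ([0.04, -0.02, -0.0], np.float64(-0.83), 0.3)
5 ([0.04, -0.01, -0.0], np.float64(-0.84), 0.3)
6 ([0.04, -0.01, -0.0], np.float64(-0.83), 0.3)
7 ([0.05, -0.01, -0.0], np.float64(-0.83), 0.3)
8 ([0.04, 0.0, -0.0], np.float64(-0.84), 0.3)
9 ([0.04, 0.0, -0.0], np.float64(-0.83), 0.3)
10 ([0.05, 0.01, -0.0], np.float64(-0.83), 0.3)
11 ([0.04, 0.01, -0.0], np.float64(-0.84), 0.3)
12 ([0.04, 0.01, -0.0], np.float64(-0.83), 0.3)
13 ([0.04, 0.02, -0.0], np.float64(-0.83), 0.3)
14 ([0.04, 0.02, -0.0], np.float64(-0.84), 0.3)
15 ([0.04, 0.02, -0.0], np.float64(-0.83), 0.3)
end [ 0.5422 -0.1478  0.0429] 49.91
```

play_rows --increments '[{"linear": [0.03, -0.03, 0], "twist": [0, 0, -0.83], "grip": 0.3}, {"linear": [0.04, -0.02, 0], "twist": [0, 0, -0.84], "grip": 0.3}, {"linear": [0.04, -0.02, 0], "twist": [0, 0, -0.83], "grip": 0.3}, {"linear": [0.04, -0.02, 0], "twist": [0, 0, -0.83], "grip": 0.3}, {"linear": [0.04, -0.01, 0], "twist": [0, 0, -0.84], "grip": 0.3}, {"linear": [0.04, -0.01, 0], "twist": [0, 0, -0.83], "grip": 0.3}, {"linear": [0.05, -0.01, 0], "twist": [0, 0, -0.83], "grip": 0.3}]'

```text
time_s: 6.45
tool_pos: [0.5455, -0.1615, 0.0429]
orientation: [0.642, 0.767, 0.0, 0.0]
ft_force: [-2.2, 0.7, 4.2]
opening: 0.0433
finger_force: 30.0
```

```bash
python3 - <<'E'
from h import *
for i in range(3):
    S=get_image("scene");s=observe();p,a=s["tool_pos"],tang(s["orientation"]);print(a,p,gap(S),s["ft_force"],s["wrist_torque"],w2b(p),s["finger_force"])
E
```

```text
10.314079246612941 [ 0.54541038 -0.16138936  0.04287338] (np.float64(-0.048000000000000015), np.float64(0.014721417069243127), np.float64(0.015521929824561369)) [-3.55103115  0.76492208  5.46698601] [0.10129547 0.58810213 0.05524819] [ 0.00049367 -0.06123521] 30.000532865524292
9.979885899366577 [ 0.54544272 -0.16150618  0.04289588] (np.float64(-0.048000000000000015), np.float64(0.014921052631578918), np.float64(0.015560869565217359)) [-2.26622673  1.35613538  5.22004198] [0.11042417 0.5357824  0.12553234] [ 0.00049919 -0.0613563 ] 30.000549852848053
9.89815705677667 [ 0.54543066 -0.16152537  0.04287269] (np.float64(-0.048000000000000015), np.float64(0.0147580906148867), np.float64(0.015521929824561369)) [-3.31613149  0.78523535  5.49916336] [0.15115497 0.52520459 0.10724558] [ 0.00048317 -0.06137233] 30.00099778175354
```

play_rows --increments '[{"linear": [0.04, 0, 0], "twist": [0, 0, -0.85], "grip": 0.3}, {"linear": [0.05, 0, 0], "twist": [0, 0, -0.85], "grip": 0.3}, {"linear": [0.05, 0.01, 0], "twist": [0, 0, -0.85], "grip": 0.3}, {"linear": [0.04, 0.01, 0], "twist": [0, 0, -0.85], "grip": 0.3}, {"linear": [0.04, 0.02, 0], "twist": [0, 0, -0.85], "grip": 0.3}, {"linear": [0.04, 0.02, 0], "twist": [0, 0, -0.85], "grip": 0.3}, {"linear": [0.04, 0.02, 0], "twist": [0, 0, -0.85], "grip": 0.3}, {"linear": [0.04, 0.02, 0], "twist": [0, 0, -0.85], "grip": 0.3}]'

```text
time_s: 7.27
tool_pos: [0.5424, -0.1476, 0.0429]
orientation: [0.335, 0.942, -0.0, 0.0]
ft_force: [-2.5, 1.1, 6.3]
opening: 0.0435
finger_force: 30.0
```

```bash
python3 - <<'E'
from h import *
for i in range(4):
    S=get_image("scene")
s=observe();p,a=s["tool_pos"],tang(s["orientation"]);print(a,p,gap(S),s["ft_force"],s["wrist_torque"],w2b(p))
# mark line & pointer profiles in both views
for n in("scene","top"):
    im=get_image(n);y=np.arange(.045,.010,-.0005);x=np.arange(-.03,-.08,-.0005);P=patch(im,x,y,.0305);cv2.imwrite(f"pics/q{n}.png",P)
    g=P.min(2).astype(float)
    k=(x<-.053)&(x>-.061);pr=g[k].mean(0);print(n,pr[::2].astype(int))
print((y[::2]*1e3).astype(int))
E
```

```text
50.676024636109524 [ 0.54236482 -0.14757097  0.04287821] (np.float64(-0.048500000000000015), np.float64(0.029013364779874193), np.float64(0.02940366972477062)) [-3.59887762  1.03858303  6.40090882] [0.10784957 0.59026358 0.12995539] [ 0.00060005 -0.04708558]
scene [187 188 191 194 200 211 226 241 252 254 255 255 254 253 242 220 196 178
 173 182 194 202 205 202 195 184 172 161 154 152 151 150 150 151 151]
top [104 103 103 104 104 104 105 104 102 101 101 101 101  99  99  97  99 106
 121 141 159 173 177 169 154 135 125 119 119 124 126 126 126 127 128]
[45 44 43 41 40 39 38 37 36 35 34 33 32 31 30 29 28 27 26 25 24 23 22 21
 20 19 18 17 16 15 14 13 12 11 10]
```

The scene view has the pointer 26.2 mm further on, with no slip. I'll release, lift, and move aside to check from the top view.

play_rows --increments '[{"linear": [0, 0, 0], "twist": [0, 0, 0], "grip": 0.7}, {"linear": [0, 0, 0], "twist": [0, 0, 0], "grip": 0.7}, {"linear": [0, 0, 0], "twist": [0, 0, 0], "grip": 0.7}, {"linear": [0, 0, 0], "twist": [0, 0, 0], "grip": 0.7}, {"linear": [0, 0, -0.6], "twist": [0, 0, 0], "grip": 0.7}, {"linear": [0, 0, -0.9], "twist": [0, 0, 0], "grip": 0.7}, {"linear": [0, 0, -0.9], "twist": [0, 0, 0], "grip": 0.7}, {"linear": [0, 0, -0.6], "twist": [0, 0, 0], "grip": 0.7}]'

```text
time_s: 8.23
tool_pos: [0.5436, -0.1478, 0.1648]
orientation: [0.336, 0.942, -0.0, 0.002]
ft_force: [0.8, -0.2, 0.7]
opening: 0.0652
finger_force: 0.0
```

```bash
python3 - <<'E'
from h import *
s=observe();print(s["tool_pos"],s["opening"],gap(get_image("scene")))
plan([(.34,-.27,.16,25)],.7)
E
```

```text
[ 0.54357107 -0.14775975  0.16476676] 0.06518260043737047 (np.float64(-0.048500000000000015), np.float64(0.028991352201257835), np.float64(0.029376146788990802))
1 ([0.29, -0.8, 0.04], np.float64(0.61), 0.7)
2 ([0.25, -0.82, 0.03], np.float64(0.61), 0.7)
3 ([0.19, -0.83, 0.04], np.float64(0.61), 0.7)
4 ([0.13, -0.85, 0.04], np.float64(0.62), 0.7)
5 ([0.09, -0.85, 0.03], np.float64(0.61), 0.7)
6 ([0.02, -0.85, 0.04], np.float64(0.61), 0.7)
7 ([-0.02, -0.85, 0.03], np.float64(0.61), 0.7)
end [ 0.34   -0.2698  0.1602] 25.0
```

play_rows --increments '[{"linear": [0.29, -0.8, 0], "twist": [0, 0, 0.6], "grip": 0.85}, {"linear": [0.25, -0.82, 0], "twist": [0, 0, 0.6], "grip": 0.85}, {"linear": [0.2, -0.83, 0], "twist": [0, 0, 0.6], "grip": 0.85}, {"linear": [0.13, -0.85, 0], "twist": [0, 0, 0.6], "grip": 0.85}, {"linear": [0.09, -0.85, 0], "twist": [0, 0, 0.6], "grip": 0.85}, {"linear": [0.02, -0.85, 0], "twist": [0, 0, 0.6], "grip": 0.85}, {"linear": [-0.02, -0.85, 0], "twist": [0, 0, 0.6], "grip": 0.85}]'

```text
time_s: 8.87
tool_pos: [0.3353, -0.2695, 0.161]
orientation: [0.535, 0.845, -0.0, 0.0]
ft_force: [-0.9, -1.0, 0.7]
opening: 0.0798
finger_force: 0.0
```

```bash
python3 - <<'E'
from h import *
T=get_image("top");y=np.arange(.045,.010,-.0005);x=np.arange(-.025,-.075,-.0005);P=patch(T,x,y,.0305)
s=observe();print(s["tool_pos"]);print(gap(T))
g=P.min(2).astype(float)
for x0 in(-.0535,-.056,-.0585,-.061):
    k=abs(x-x0)<.0014;pr=g[k].mean(0);print(x0,pr[20:60:1].astype(int))
o=P;y2=np.arange(.14,.06,-.0005);x2=np.arange(.04,-.04,-.0005)
L=patch(T,x2,y2,.098)
cv2.imwrite("pics/t5.png",np.hstack([cv2.resize(o,(400,570),interpolation=cv2.INTER_CUBIC),cv2.resize(L,(400,570),interpolation=cv2.INTER_CUBIC)]))
E
```

```text
[ 0.33074387 -0.27249003  0.16112019]
(np.float64(-0.05000000000000002), np.float64(0.026662186379928288), np.float64(0.026414772727272703))
-0.0535 [255 255 255 255 255 255 255 254 254 254 254 254 252 246 235 225 219 218
 224 235 247 254 255 255 255 255 254 254 254 254 254 253 253 252 249 238
 218 195 173 155]
-0.056 [254 254 255 255 255 255 255 255 255 255 255 253 249 242 235 230 229 233
 238 245 251 254 254 254 255 255 255 255 255 255 255 255 255 255 253 247
 238 226 211 197]
-0.0585 [252 255 255 255 255 255 255 255 255 255 254 250 245 241 236 234 234 236
 240 244 247 250 253 254 255 255 255 255 255 255 255 255 255 253 251 247
 242 232 220 209]
-0.061 [253 255 255 255 255 255 255 255 255 254 254 252 248 242 234 226 221 220
 225 233 242 250 255 255 255 255 255 255 255 255 255 255 254 253 251 247
 239 230 221 211]
```

View pics/t5.png

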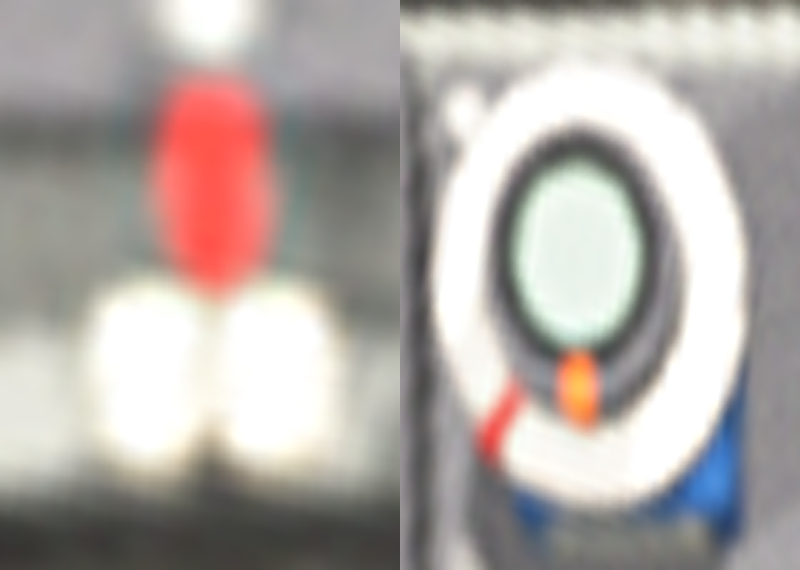

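The left panel (pointer patch) shows the red tip at about x=215 px and the black line at about 210 px, so they agree to about 0.4 mm. The pointer is set. In the right panel the ring's red line runs from (520,385) to (490,455) and the orange index is at (582,390). Next I'll measure the ring.

```bash
cat >> h.py <<'E'
def ringang(im,c):
    """angle (deg, 0 at -x of base, CCW+) of red line pixels on ring top about c (base frame)"""
    y=np.arange(c[1]+.04,c[1]-.04,-.0004);x=np.arange(c[0]+.04,c[0]-.04,-.0004);P=patch(im,x,y,.098);h=cv2.cvtColor(P,cv2.COLOR_BGR2HSV)
    m=((h[...,0]<7)|(h[...,0]>170))&(h[...,1]>80)&(h[...,2]>110);i,j=np.nonzero(m);dx,dy=x[i]-c[0],y[j]-c[1];r=np.hypot(dx,dy)
    k=(r>.0215)&(r<.0295);a=np.degrees(np.arctan2(dy,dx));a=(np.degrees(np.arctan2(-dy,-dx)))[k]
    return round(a.mean(),2),round(np.median(a),2),k.sum(),round(r[k].mean(),4)
def ringc(im,box,z=.098):
    """centre of silver ring: min-area fit of white pixels in base frame"""
    return None
E
python3 - <<'E'
from h import *
T=get_image("top");S=get_image("scene")
for c in((.0008,.1017),(.0004,.1018),(.0012,.1015)): print("T",c,ringang(T,c))
for c in((.0022,.1013),(.0012,.1017)): print("S",c,ringang(S,c))
for n,im in(("T",T),("S",S)):
    # green-ish glass on front ring top: centroid
    y=np.arange(.14,.06,-.0004);x=np.arange(.04,-.04,-.0004)
    P=patch(im,x,y,.113);h=cv2.cvtColor(P,cv2.COLOR_BGR2HSV)
    m=((h[...,0]>7)&(h[...,0]<18)&(h[...,1]>120)&(h[...,2]>150));i,j=np.nonzero(m);print(n,"orange z.113",x[i].mean(),y[j].mean(),x[i].min())
    g=((h[...,0]>35)&(h[...,0]<100)&(h[...,1]>12)&(h[...,2]>170)).astype(np.uint8);nn,l,st,ce=cv2.connectedComponentsWithStats(g);b=1+np.argmax(st[1:,4]);print("glass",st[b],x[int(ce[b][1])],y[int(ce[b][0])])
    P=patch(im,x,y,.098);hsv=cv2.cvtColor(P,cv2.COLOR_BGR2HSV);w=((hsv[...,1]<45)&(hsv[...,2]>205)).astype(np.uint8);nn,l,st,ce=cv2.connectedComponentsWithStats(w);b=1+np.argmax(st[1:,4]);q=np.argwhere(l==b);(cx,cy),ax,an=cv2.fitEllipse(cv2.convexHull(q[:,::-1].astype(np.int32)));print("ring",x[0]-cy*.0004,y[0]-cx*.0004,np.array(ax)*.4)
s=observe();L=b2w(.0010,.1017);print(L,s["tool_pos"],tang(s["orientation"]))
plan([(*L,.16,-9)],.85)
E
```

```text
T (0.0008, 0.1017) (np.float64(-43.33), np.float64(-43.3), np.int64(213), np.float64(0.0257))
T (0.0004, 0.1018) (np.float64(-43.75), np.float64(-43.74), np.int64(218), np.float64(0.0257))
T (0.0012, 0.1015) (np.float64(-43.16), np.float64(-43.15), np.int64(209), np.float64(0.0257))
S (0.0022, 0.1013) (np.float64(-45.08), np.float64(-45.0), np.int64(119), np.float64(0.0265))
S (0.0012, 0.1017) (np.float64(-46.2), np.float64(-46.23), np.int64(136), np.float64(0.026))
T orange z.113 -0.018140259740259387 0.10168051948051839 -0.02279999999999962
glass [  64   68   62   62 1102] 0.00040000000000024044 0.10239999999999894
ring 0.01942914733886719 0.100155908203125 [79.31437988 98.16620483]
S orange z.113 -0.017735458167330326 0.1049195219123496 -0.023999999999999612
glass [ 75  63  45  14 159] 0.012800000000000165 0.09959999999999886
ring 0.008639135742187498 0.11284751586914063 [36.56861877 56.07217407]
[ 0.50963959 -0.00242839] [ 0.33549383 -0.26995314  0.16124544] 25.263466056318617
1 ([0.47, 0.75, 0.0], np.float64(0.63), 0.85)
2 ([0.51, 0.73, 0.01], np.float64(0.64), 0.85)
3 ([0.56, 0.68, 0.0], np.float64(0.63), 0.85)
4 ([0.61, 0.65, 0.0], np.float64(0.64), 0.85)
5 ([0.65, 0.61, 0.01], np.float64(0.63), 0.85)
6 ([0.68, 0.56, 0.0], np.float64(0.64), 0.85)
7 ([0.72, 0.51, 0.0], np.float64(0.63), 0.85)
8 ([0.76, 0.47, 0.01], np.float64(0.64), 0.85)
9 ([0.78, 0.41, 0.0], np.float64(0.63), 0.85)
end [ 0.5095 -0.0025  0.16  ] -9.0
```

play_rows --increments '[{"linear": [0.47, 0.75, 0], "twist": [0, 0, 0.63], "grip": 0.85}, {"linear": [0.51, 0.73, 0], "twist": [0, 0, 0.64], "grip": 0.85}, {"linear": [0.56, 0.68, 0], "twist": [0, 0, 0.63], "grip": 0.85}, {"linear": [0.61, 0.65, 0], "twist": [0, 0, 0.64], "grip": 0.85}, {"linear": [0.65, 0.61, 0], "twist": [0, 0, 0.63], "grip": 0.85}, {"linear": [0.68, 0.56, 0], "twist": [0, 0, 0.64], "grip": 0.85}, {"linear": [0.72, 0.51, 0], "twist": [0, 0, 0.63], "grip": 0.85}]'

```text
time_s: 9.6
tool_pos: [0.4727, -0.0573, 0.1611]
orientation: [0.714, 0.7, 0.0, -0.0]
ft_force: [-0.1, -0.3, 0.2]
opening: 0.08
finger_force: 0.0
```

play_rows --increments '[{"linear": [0.76, 0.47, 0], "twist": [0, 0, 0.64], "grip": 0.85}, {"linear": [0.78, 0.41, 0], "twist": [0, 0, 0.63], "grip": 0.85}, {"linear": [0, 0, 0], "twist": [0, 0, 0], "grip": 0.85}, {"linear": [0, 0, 0], "twist": [0, 0, 0], "grip": 0.85}, {"linear": [0, 0, 0], "twist": [0, 0, 0], "grip": 0.85}]'

```text
time_s: 10.02
tool_pos: [0.5096, -0.0, 0.1608]
orientation: [0.758, 0.652, -0.001, -0.0]
ft_force: [-0.5, 0.3, -0.7]
opening: 0.0798
finger_force: 0.0
```

```bash
python3 - <<'E'
from h import *
get_image("scene");s=observe();L=b2w(.0010,.1017);print(s["tool_pos"],tang(s["orientation"]),s["opening"])
plan([(*L,.14,-9),(*L,.047,-9)],.85)
E
```

```text
[ 0.50946071 -0.00076391  0.16099475] -8.703164756704046 0.07976977471999618
1 ([-0.04, 0.01, 0.52], np.float64(0.05), 0.85)
2 ([-0.0, 0.0, 0.78], np.float64(-0.0), 0.85)
3 ([-0.0, 0.0, 0.77], np.float64(-0.0), 0.85)
4 ([-0.0, 0.0, 0.78], np.float64(-0.0), 0.85)
end [ 0.5096 -0.0024  0.047 ] -9.0
```

play_rows --increments '[{"linear": [0, 0, 0.7], "twist": [0, 0, 0.05], "grip": 0.85}, {"linear": [0, 0, 0.6], "twist": [0, 0, 0], "grip": 0.85}, {"linear": [0, 0, 0], "twist": [0, 0, 0], "grip": 0.85}, {"linear": [0, 0, 0], "twist": [0, 0, 0], "grip": 0.85}, {"linear": [0, 0, 0], "twist": [0, 0, 0], "grip": 0.85}, {"linear": [0, 0, 0], "twist": [0, 0, 0], "grip": 0.85}]'

```text
time_s: 10.57
tool_pos: [0.5108, -0.0015, 0.1115]
orientation: [0.761, 0.649, 0.001, 0.001]
ft_force: [0.4, -1.1, 0.6]
opening: 0.0797
finger_force: 0.0
```

```bash
python3 - <<'E'
from h import *
L=b2w(.0010,.1017)
for i in range(3): get_image("scene");s=observe();print(s["tool_pos"]-[*L,0],tang(s["orientation"]),w2b(s["tool_pos"]))
plan([(*L,.047,-9)],.85)
# finger tip lateral check: knob-grip said knob centre at tool reading
E
```

```text
[0.0012219  0.00105704 0.11147904] -9.106983788325502 [0.00242651 0.10245857]
[0.00114537 0.00119367 0.11130109] -9.091292313294522 [0.00238232 0.1026088 ]
[0.00094342 0.00128987 0.11099253] -9.084691213482792 [0.00220685 0.10274754]
1 ([-0.02, -0.01, 0.8], np.float64(-0.01), 0.85)
2 ([-0.02, -0.01, 0.8], np.float64(-0.0), 0.85)
end [ 0.5095 -0.0026  0.047 ] -9.02
```

play_rows --increments '[{"linear": [-0.01, -0.01, 0.5], "twist": [0, 0, 0], "grip": 0.85}, {"linear": [-0.01, -0.01, 0.5], "twist": [0, 0, 0], "grip": 0.85}, {"linear": [0, 0, 0.4], "twist": [0, 0, 0], "grip": 0.85}, {"linear": [0, 0, 0.2], "twist": [0, 0, 0], "grip": 0.85}, {"linear": [0, 0, 0], "twist": [0, 0, 0], "grip": 0.85}, {"linear": [0, 0, 0], "twist": [0, 0, 0], "grip": 0.85}, {"linear": [0, 0, 0], "twist": [0, 0, 0], "grip": 0.85}]'

```text
time_s: 11.3
tool_pos: [0.5099, -0.0016, 0.0468]
orientation: [0.761, 0.649, 0.001, 0.001]
ft_force: [1.1, 0.4, 0.4]
opening: 0.0802
finger_force: 0.0
```

```bash
python3 - <<'E'
from h import *
L=b2w(.0010,.1017)
S=get_image("scene");s=observe();print(s["tool_pos"]-[*L,0],tang(s["orientation"]),w2b(s["tool_pos"]),s["ft_force"],gap(S))
E
```

```text
[0.00032857 0.00077798 0.04698788] -9.067311897583057 [0.00149348 0.10238533] [-0.29441489 -0.37751416  0.17610622] (np.float64(-0.048500000000000015), np.float64(0.028878067484662557), np.float64(0.02937037037037035))
```

play_rows --increments '[{"linear": [0, 0, 0], "twist": [0, 0, 0], "grip": 0.75}, {"linear": [0, 0, 0], "twist": [0, 0, 0], "grip": 0.68}, {"linear": [0, 0, 0], "twist": [0, 0, 0], "grip": 0.6}, {"linear": [0, 0, 0], "twist": [0, 0, 0], "grip": 0.55}, {"linear": [0, 0, 0], "twist": [0, 0, 0], "grip": 0.55}, {"linear": [0, 0, 0], "twist": [0, 0, 0], "grip": 0.55}]'

```text
time_s: 11.85
tool_pos: [0.5078, -0.0014, 0.0457]
orientation: [0.761, 0.649, -0.001, -0.001]
ft_force: [-5.3, 0.0, 6.2]
opening: 0.0597
finger_force: 30.0
```

```bash
python3 - <<'E'
from h import *
S=get_image("scene");s=observe();print(s["opening"],s["finger_force"],tang(s["orientation"]),w2b(s["tool_pos"]),s["ft_force"],s["wrist_torque"],gap(S),ringang(S,(.0022,.1013)))
E
```

```text
0.059129183804201235 30.001274049282074 -9.064943194623572 [-0.00052148  0.10315391] [-4.7514719   0.31424162  5.32160264] [ 0.10723395  1.00357977 -0.04293563] (np.float64(-0.048500000000000015), np.float64(0.028814024390243876), np.float64(0.029242990654205585)) (np.float64(-45.08), np.float64(-45.0), np.int64(117), np.float64(0.0265))
```

play_rows --increments '[{"linear": [0, 0, 0], "twist": [0, 0, -0.9], "grip": 0.55}, {"linear": [0, 0, 0], "twist": [0, 0, -0.9], "grip": 0.55}, {"linear": [0, 0, 0], "twist": [0, 0, -0.9], "grip": 0.55}, {"linear": [0, 0, 0], "twist": [0, 0, -0.9], "grip": 0.55}, {"linear": [0, 0, 0], "twist": [0, 0, -0.9], "grip": 0.55}, {"linear": [0, 0, 0], "twist": [0, 0, -0.9], "grip": 0.55}, {"linear": [0, 0, 0], "twist": [0, 0, -0.9], "grip": 0.55}]'

```text
time_s: 12.48
tool_pos: [0.5079, -0.0013, 0.0457]
orientation: [0.508, 0.862, -0.0, -0.001]
ft_force: [-5.3, 0.7, 5.4]
opening: 0.0594
finger_force: 30.0
```

```bash
python3 - <<'E'
from h import *
for i in range(4): S=get_image("scene")
s=observe();print(s["opening"],s["finger_force"],tang(s["orientation"]),w2b(s["tool_pos"]),s["ft_force"],s["wrist_torque"],gap(S),ringang(S,(.0022,.1013)))
E
```

```text
0.059479235909158656 30.001159608364105 28.751754926789292 [-0.0005059  0.1031295] [-5.57410161  1.49101009  4.82864813] [0.14961854 0.96223619 0.03643538] (np.float64(-0.048500000000000015), np.float64(0.028970911949685513), np.float64(0.02936915887850465)) (np.float64(-8.16), np.float64(-8.01), np.int64(118), np.float64(0.0262))
```

play_rows --increments '[{"linear": [0, 0, 0], "twist": [0, 0, -0.47], "grip": 0.55}, {"linear": [0, 0, 0], "twist": [0, 0, -0.47], "grip": 0.55}, {"linear": [0, 0, 0], "twist": [0, 0, 0], "grip": 0.55}, {"linear": [0, 0, 0], "twist": [0, 0, 0], "grip": 0.55}, {"linear": [0, 0, 0], "twist": [0, 0, 0], "grip": 0.85}, {"linear": [0, 0, 0], "twist": [0, 0, 0], "grip": 0.85}, {"linear": [0, 0, 0], "twist": [0, 0, 0], "grip": 0.85}, {"linear": [0, 0, 0], "twist": [0, 0, 0], "grip": 0.85}]'

```text
time_s: 13.35
tool_pos: [0.5092, -0.0016, 0.0452]
orientation: [0.467, 0.884, 0.0, 0.0]
ft_force: [0.4, 1.7, 0.5]
opening: 0.0797
finger_force: 0.0
```

play_rows --increments '[{"linear": [0, 0, -0.5], "twist": [0, 0, 0], "grip": 0.85}, {"linear": [0, 0, -0.9], "twist": [0, 0, 0], "grip": 0.85}, {"linear": [0, 0, -0.9], "twist": [0, 0, 0], "grip": 0.85}, {"linear": [0, 0, -0.6], "twist": [0, 0, 0], "grip": 0.85}, {"linear": [0, 0, 0], "twist": [0, 0, 0], "grip": 0.85}]'

```text
time_s: 13.77
tool_pos: [0.5127, -0.002, 0.1684]
orientation: [0.467, 0.884, 0.002, 0.006]
ft_force: [1.3, -0.0, -0.0]
opening: 0.0799
finger_force: 0.0
```

```bash
python3 - <<'E'
from h import *
S=get_image("scene");s=observe();print(s["tool_pos"],s["opening"],tang(s["orientation"]),gap(S),ringang(S,(.0022,.1013)))
plan([(.335,-.25,.16,34)],.85)
E
```

```text
[ 0.51128062 -0.00181976  0.16512133] 0.08005021409156149 34.36974405527503 (np.float64(-0.048500000000000015), np.float64(0.028992211838006206), np.float64(0.029409090909090885)) (np.float64(-2.31), np.float64(-2.42), np.int64(139), np.float64(0.026))
1 ([-0.29, -0.79, 0.01], np.float64(0.01), 0.85)
2 ([-0.3, -0.8, 0.02], np.float64(0.0), 0.85)
3 ([-0.29, -0.79, 0.01], np.float64(0.01), 0.85)
4 ([-0.29, -0.79, 0.02], np.float64(0.01), 0.85)
5 ([-0.3, -0.79, 0.01], np.float64(0.0), 0.85)
6 ([-0.29, -0.8, 0.02], np.float64(0.01), 0.85)
7 ([-0.3, -0.79, 0.01], np.float64(0.01), 0.85)
8 ([-0.3, -0.79, 0.01], np.float64(0.0), 0.85)
9 ([-0.29, -0.79, 0.02], np.float64(0.01), 0.85)
end [ 0.335  -0.2498  0.1599] 34.01
```

play_rows --increments '[{"linear": [-0.3, -0.8, 0], "twist": [0, 0, 0], "grip": 0.85}, {"linear": [-0.3, -0.8, 0], "twist": [0, 0, 0], "grip": 0.85}, {"linear": [-0.3, -0.8, 0], "twist": [0, 0, 0], "grip": 0.85}, {"linear": [-0.3, -0.8, 0], "twist": [0, 0, 0], "grip": 0.85}, {"linear": [-0.3, -0.8, 0], "twist": [0, 0, 0], "grip": 0.85}, {"linear": [-0.3, -0.8, 0], "twist": [0, 0, 0], "grip": 0.85}, {"linear": [-0.3, -0.8, 0], "twist": [0, 0, 0], "grip": 0.85}, {"linear": [-0.3, -0.8, 0], "twist": [0, 0, 0], "grip": 0.85}]'

```text
time_s: 14.48
tool_pos: [0.3499, -0.2258, 0.1594]
orientation: [0.467, 0.885, 0.0, -0.001]
ft_force: [1.2, -0.8, 0.7]
opening: 0.0801
finger_force: 0.0
```

```bash
python3 - <<'E'
from h import *
get_image("scene");T=get_image("top");print(gap(T),observe()["tool_pos"])
for c in((.0008,.1017),(.0004,.1018),(.0012,.1020)): print("T",c,ringang(T,c))
y=np.arange(.045,.010,-.0005);x=np.arange(-.025,-.075,-.0005);P=patch(T,x,y,.0305)
y2=np.arange(.135,.070,-.0004);x2=np.arange(.035,-.035,-.0004);L=patch(T,x2,y2,.098)
h=cv2.cvtColor(L,cv2.COLOR_BGR2HSV)
m=((h[...,0]<7)|(h[...,0]>170))&(h[...,1]>80)&(h[...,2]>110);i,j=np.nonzero(m);k=(x2[i]<-.018);print("red line base",x2[i][k].mean(),y2[j][k].mean(),k.sum())
Q=patch(T,x2,y2,.113);h=cv2.cvtColor(Q,cv2.COLOR_BGR2HSV);m=((h[...,0]>7)&(h[...,0]<18)&(h[...,1]>120)&(h[...,2]>150));i,j=np.nonzero(m);print("orange",x2[i].mean(),y2[j].mean())
cv2.imwrite("pics/t6.png",np.hstack([cv2.resize(P,(390,560),interpolation=cv2.INTER_CUBIC),cv2.resize(L,(400,560),interpolation=cv2.INTER_CUBIC)]))
E
```

```text
(np.float64(-0.05000000000000002), np.float64(0.026632379248658293), np.float64(0.026284090909090885)) [ 0.34860762 -0.22808724  0.15937753]
T (0.0008, 0.1017) (np.float64(-0.78), np.float64(-0.86), np.int64(188), np.float64(0.0255))
T (0.0004, 0.1018) (np.float64(-0.51), np.float64(-0.79), np.int64(192), np.float64(0.0255))
T (0.0012, 0.102) (np.float64(-0.09), np.float64(0.0), np.int64(181), np.float64(0.0255))
red line base -0.0273810055865918 0.10177653631284823 358
orange -0.01820938416422255 0.10160058651026298
```

View pics/t6.png

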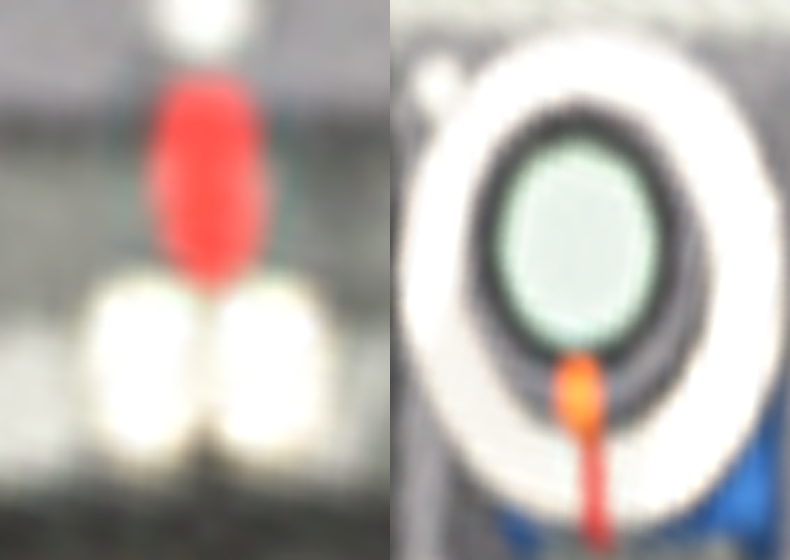

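The left panel shows the pointer tip at x≈210 px over the black line at about 206 px (about 0.4 mm). In the right panel the red line, at about (592,490), continues the orange index at (580,395) to within about 1°. The gripper is clear of everything, so I'll hand in.

```bash
python3 -c "
from rig import *
for i in range(3): get_image('scene')
s=observe();print(s['dq'].round(3),s['time_s']);print(sign_off())"
```

```text
[ 0.031 -0.003 -0.012 -0.001  0.003 -0.002] 14.7333
the job is handed in; nothing more can be done
None
```

I handed the job in at 14.7 s: in the top view the carriage pointer is about 0.4 mm from the mark line, the ring's red line is within about 1° of the orange index, and the gripper is open and clear (`sign_off` gave no verdict, and on a first failed try at the knob the fingers closed right at its top face because their real tips sit about 28 mm above the reported TCP).

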